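# Put the full screw tin away in the parts drawer

### The arm

A 6-joint arm with a two-finger parallel gripper is mounted at the origin on the work surface. World frame = base frame: x ahead of the robot, y to its left, z up, the work surface at z = 0. Lengths are in m, angles in rad, forces in N, time in s.
With the tool pointing down it reaches from about 0.375 to 0.9 m from the base axis. Payload 3.1 kg.
Tool frame: the origin (TCP) lies at the centre of the arm's flange, where the gripper is bolted on; the fingertips stand 173 mm ahead of it and the grasp point (between the pads) lies 155 mm ahead of it (tip_extent is the distance from the TCP to the fingertips, in m); z points along the fingers, y is the direction in which the jaws open and shut (so a half turn about z gives the same grasp; the last joint's range is limited). The gripper opens to 85 mm and grips with 20 to 120 N. Pads are 22 mm wide; open, the fingers measure 114 mm over their backs; the gripper's body (76 mm by 85 mm) begins 54 mm behind the grasp point. The pads swing forward as they close: fully open they stand 13 mm farther back than shut.
Start: joints at [-1.496, 0.527, 1.433, -0, 1.181, -0.178], TCP at [0.157, -0.605, 0.405] pointing down, gripper open.
Joint ranges: [-3.08, 3.08], [-0.75, 2.2], [0.22, 2.44], [-1.43, 4.57], [0, 2.65], [-2.85, 2.85]. Speed limits (rad/s): [2.79, 2.79, 3.14, 3.14, 3.14, 3.14].

### API

Orientations are given as a unit quaternion [x, y, z, w].
In Python, from station import sense, snapshot, sign_off, tip_extent gives the robot as it stands. The module is installed in compiled form; this text tells all that it offers.
- The arm moves only by the tool servo_tool, never from a script. Its argument "rows" is a list of rows, each a list of 3 entries, a list of its own where there are three numbers: the shift along the tool's x, y, z in mm, then the turn about the tool's z in degrees, then the opening, from -1 (shut) to 1 (fully open), so that 0 is half open. A call has 1 to 8 rows; each row is the pose to reach, as a shift and turn from the pose measured when the call began, along the tool's axes at that moment; what a row does not reach only later rows make up. A row lasts 1/10 s, in which the tool goes at most 50 mm and 8.59 degrees, less where a joint would pass 70% of its speed; a pose out of reach is approached as far as the arm can. A call with a gripper value outside its range is refused whole. The fingers move at their own pace and stop on an object; "force" is the grip in N (left out, the last holds). Time passes only in rows, so rows that repeat a pose let the fingers close. It gives the time, the measured TCP pose, the force and the opening at its end, in the units of the state.
- sense(): the state, without advancing time (a new reading comes with each control period).
- snapshot(name): name is "side" or "top"; returns a dict with "image" (420x560x3 uint8, blue, green, red), "z_map" (420x560 float32, m along the optical axis (not along the pixel's ray), 0 where there is no reading), "vertical_fov" (degrees; the focal length in pixels is half the picture's height over the tangent of half this angle, whatever the lens; pixels are square), "cx", "cy" (the principal point, pixels), "cam_to_world" (4x4, takes a point from camera to world coordinates). Camera axes: x right, y down, z forward; pixel columns grow to the right and rows downward; lengths in m; the calibration is good to about 2 mm. A picture is of the moment at which its call begins.
- sign_off(): hands the job in, once; it reports no verdict.
The state is a dict: "t": time; "q": joint angles; "qd": joint speeds; "tau": joint torques, N m; "tcp_pos": TCP position; "tool_rot": TCP orientation; "force": force on the tool from outside, world axes, zero at the start; "ft_torque": the same for the moment, N m; "finger_gap": opening from 0.0 (shut) to 1.0 (fully open).
Only numpy, scipy, OpenCV 4.12 (cv2) and the standard library are available. Lean on these libraries where they do the work, as an engineer would, in place of code of your own. Each camera call takes 0.05 s, during which the arm holds its last target. There are 200 camera calls.

### The job

One of the three identical screw tins on the bench is full and the other two are empty: lift them to feel which. Pull the upper drawer of the grey parts cabinet all the way open by its handle, set the full tin down upright in the drawer's front compartment without dropping it, and push the drawer fully shut. The empty tins must end up standing on the bench; leave the screwdriver, the orange relay and the grey contactor where they lie.

Things in the scene. Friction and masses are not known exactly. Their poses are not given: they have to be found in the camera images.
- cabinet: Grey steel parts cabinet fixed to the bench, 300 mm deep, 250 wide, 200 tall. Origin: foot of its front face, mid-width, on the bench; x points from the front into the cabinet, z up. The upper drawer slides out along -x. A lower drawer with a small handle (70 mm up) is part of the cabinet and does not open.
- drawer (a joint): How far the upper drawer is pulled out, m: 0 fully shut, 0.17 at its stop. It may start up to 15 mm ajar. It rubs: sliding it takes about 4 N plus 12 N per m/s, and it stays where it is left.
- drawer_handle (a point): Middle of the upper drawer's bar handle (moves with it), 165 mm above the bench; 44 mm in front (-x) of the cabinet's origin when shut. The bar is 10 mm thick, 120 long, level, along the cabinet's y, on a 4 mm radius post near each end (57 mm from the middle). A 37 mm clear gap behind it, up to the drawer's front panel, is open from above and below.
- drawer_front (a point): Middle of the outer face of the upper drawer's front panel (moves with it), 147 mm above the bench, 42 mm behind the handle bar. The panel is 226 mm wide, 12 mm thick, from 106 to 189 mm above the bench.
- drawer_floor (a point): Point on the upper drawer's inner floor (moves with it), 108 mm above the bench, mid-width, 137 mm behind the handle bar; axes as the cabinet's. Middle of the front compartment, free for 83 mm in front (-x, to the panel) and 83 mm behind (to a 45 mm high divider), 106 mm to each side (45 mm high walls). Headroom when shut 82 mm.
- tin_a_center (a point): One of three closed screw tins that look exactly alike: plain metal cylinder, 56 mm diameter, 62 mm tall, paper band, upright on the bench. This point is its centre, 31 mm up. One tin of the three is full (about 0.5 kg); the other two are empty (about 0.12 kg). Places change from start to start; only lifting tells them apart.
- tin_b_center (a point): One of three closed screw tins that look exactly alike: plain metal cylinder, 56 mm diameter, 62 mm tall, paper band, upright on the bench. This point is its centre, 31 mm up. One tin of the three is full (about 0.5 kg); the other two are empty (about 0.12 kg). Places change from start to start; only lifting tells them apart.
- tin_c_center (a point): One of three closed screw tins that look exactly alike: plain metal cylinder, 56 mm diameter, 62 mm tall, paper band, upright on the bench. This point is its centre, 31 mm up. One tin of the three is full (about 0.5 kg); the other two are empty (about 0.12 kg). Places change from start to start; only lifting tells them apart.
- tin_a: The tin of tin_a_center; origin at the centre of its underside.
- tin_b: The tin of tin_b_center; origin at the centre of its underside.
- tin_c: The tin of tin_c_center; origin at the centre of its underside.
- screwdriver_grip (a point): Bystander: screwdriver lying on the bench in front of the cabinet, about 200 mm long; point on its handle.
- contactor_mid (a point): Bystander: loose grey contactor block on the bench, 70 x 45 mm, 57 mm tall; point at its middle, 22 mm up.
- relay_mid (a point): Bystander: loose orange relay block on the bench, 60 x 36 mm, 42 mm tall; point at its middle, 15 mm up.
Mind the look-alikes: they are no part of the job. Leave any blue or turquoise look-alike of the tin_c alone.

How it is judged:
By the outcome, as a careful person would: the job done as asked, in the order asked, and still so for the second after the job is handed in, with the robot touching nothing.
It also fails if it takes over 72 s, if anything falls off the work surface, if the arm or the gripper's body presses on something with over 40 N, if the wrist force passes 120 N, or if a joint passes its speed limit or range.

## Working session

There is one attempt and no reset: what is moved stays moved. The work goes in short steps, Python scripts to look and compute and a tool call to move; the robot and the scene stay as the last step left them, time stands still between calls to the robot, and variables do not carry over. Pictures are saved under pics/ and viewed, about 8 in all and at most 12, crops included, and the job is handed in when it is done.

Besides the shell and the picture viewer there is one more tool, called in YAML: its name, and indented under it one key for each argument. servo_tool: Moves the arm, as the interface text tells. Its arguments: {"type":"object","properties":{"rows":{"type":"array"},"force":{"type":"number"}},"required":["rows"]}

```bash
mkdir -p pics; cat > h.py <<'E'
import numpy as np, cv2
from station import sense, snapshot, sign_off, tip_extent
def snap(n,name=None):
    s=snapshot(n)
    if name: cv2.imwrite(f'pics/{name}.png',s['image'])
    return s
def cloud(s):
    z=s['z_map']; h,w=z.shape; f=h/2/np.tan(np.radians(s['vertical_fov'])/2)
    u,v=np.meshgrid(np.arange(w),np.arange(h))
    P=np.stack([(u-s['cx'])/f*z,(v-s['cy'])/f*z,z,np.ones_like(z)],-1)@np.array(s['cam_to_world']).T
    P=P[...,:3]; P[z==0]=np.nan
    return P
def st():
    s=sense(); print('t',round(s['t'],2),'tcp',np.round(s['tcp_pos'],4),'rot',np.round(s['tool_rot'],4),'F',np.round(s['force'],2),'gap',round(s['finger_gap'],3),'q',np.round(s['q'],2)); return s
E
python3 - <<'E'
from h import *
st()
for n in('top','side'):
    s=snap(n,n+'0'); print(n,s['vertical_fov'],np.round(s['cam_to_world'],3).tolist(),s['image'].shape, s['cx'],s['cy'])
    np.save(n+'0.npy',cloud(s))
E
```

```text
t 0.0 tcp [ 0.1569 -0.6046  0.4037] rot [ 0.992   0.1266  0.     -0.0011] F [0.79 0.33 0.05] gap 1.001 q [-1.5   0.53  1.43 -0.    1.18 -0.18]
top 53.03633284400691 [[0.009, -0.985, 0.17, 0.417], [-1.0, -0.008, 0.008, 0.093], [-0.006, -0.17, -0.985, 1.097], [0.0, 0.0, 0.0, 1.0]] (420, 560, 3) 281.7634742287695 215.70882463349858
side 43.2686612049351 [[-0.859, -0.358, 0.367, 0.18], [-0.512, 0.575, -0.638, 0.805], [0.018, -0.736, -0.677, 0.873], [0.0, 0.0, 0.0, 1.0]] (420, 560, 3) 277.6668587272697 215.67418262481948
```

View pics/top0.png

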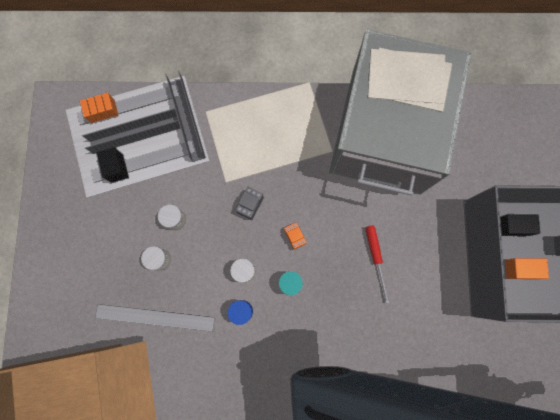

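View pics/side0.png

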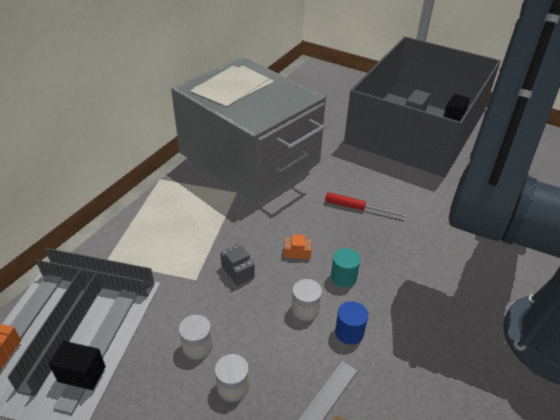

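The top view shows white tins at (169,216), (153,258) and (242,270), with look-alikes in blue at (239,312) and teal at (290,283). The contactor is at (250,203), the relay at (295,236), the screwdriver at (376,245), and the cabinet handle at about (387,187). Both drawers look shut in the side view.

```bash
python3 - <<'E'
from h import *
P=np.load('top0.npy')
I=cv2.imread('pics/top0.png')
for n,(u,v) in dict(a=(169,216),b=(153,258),c=(242,270),blue=(239,312),teal=(290,283)).items():
    R=P[v-25:v+25,u-25:u+25].reshape(-1,3)
    T=R[(R[:,2]>0.055)&(R[:,2]<0.07)]
    (c,r)=cv2.minEnclosingCircle(T[:,:2].astype(np.float32))
    print(n,'top mean',T.mean(0).round(4),'circ',np.round(c,4),round(r,4),len(T))
for n,(u,v) in dict(contactor=(250,203),relay=(295,236)).items():
    R=P[v-22:v+22,u-22:u+22].reshape(-1,3); T=R[(R[:,2]>0.02)&(R[:,2]<.08)]
    print(n,cv2.minAreaRect(T[:,:2].astype(np.float32)),T[:,2].max())
m=(I[...,2]>140)&(I[...,1]<60)&(P[...,0]>0.3); R=P[220:275,360:390]; mm=m[220:275,360:390]
print('sd handle',R[mm].mean(0))
# cabinet top
m=(P[...,2]>0.19)&(P[...,2]<0.212); m[:, :320]=0; m[:,480:]=0; m[200:]=0
T=P[m]; rect=cv2.minAreaRect(T[:,:2].astype(np.float32)); print('cab',rect,cv2.boxPoints(rect).round(4).tolist(),np.median(T[:,2]))
# handle
R=P[165:205,340:430].reshape(-1,3); T=R[(R[:,2]>0.155)&(R[:,2]<0.178)]
rect=cv2.minAreaRect(T[:,:2].astype(np.float32)); print('handle',rect,cv2.boxPoints(rect).round(4).tolist(),len(T))
S=np.load('side0.npy'); R=S[115:160,260:335].reshape(-1,3); T=R[(R[:,2]>0.155)&(R[:,2]<0.178)]
rect=cv2.minAreaRect(T[:,:2].astype(np.float32)); print('side handle',rect,cv2.boxPoints(rect).round(4).tolist(),len(T))
E
```

```text
a top mean [0.5933 0.3832 0.0626] circ [0.5942 0.3837] 0.0293 420
b top mean [0.4879 0.4178 0.0627] circ [0.4882 0.4185] 0.0294 447
c top mean [0.4599 0.198  0.0628] circ [0.4605 0.1984] 0.0289 439
blue top mean [0.3596 0.2021 0.0625] circ [0.3597 0.2022] 0.029 463
teal top mean [0.4308 0.0799 0.0627] circ [0.4309 0.0798] 0.0287 444
contactor ((0.634009599685669, 0.1870567500591278), (0.04574674740433693, 0.0701661929488182), 64.33959197998047) 0.0633618746538569
relay ((0.5513215065002441, 0.06827595829963684), (0.05948972329497337, 0.03580130264163017), 26.811824798583984) 0.047868915264841716
sd handle [ 0.52895819 -0.13554318  0.02441665]
cab ((0.8383951783180237, -0.1773924082517624), (0.2510721683502197, 0.31137168407440186), 76.69081115722656) [[0.6579999923706055, -0.263700008392334], [0.9610000252723694, -0.3353999853134155], [1.0188000202178955, -0.09109999984502792], [0.7157999873161316, -0.01940000057220459]] 0.2008939545836832
handle ((0.6615439653396606, -0.15125706791877747), (0.15969084203243256, 0.04963159188628197), 76.4456787109375) [[0.6187000274658203, -0.22310000658035278], [0.6669999957084656, -0.23469999432563782], [0.7044000029563904, -0.0794999971985817], [0.6560999751091003, -0.06780000030994415]] 556
side handle ((0.6660889983177185, -0.13700900971889496), (0.22216203808784485, 0.05316224694252014), 77.1261978149414) [[0.6154000163078308, -0.2393999993801117], [0.6672999858856201, -0.25119999051094055], [0.7167999744415283, -0.03460000082850456], [0.664900004863739, -0.02280000038444996]] 703
```

```bash
cat >> h.py <<'E'
YAW=np.radians(-13.31)
def fit(P,verbose=True):
    m=(P[...,2]>0.196)&(P[...,2]<0.206); m[:, :320]=0; m[:,480:]=0; m[200:]=0
    ex=np.array([np.cos(YAW),np.sin(YAW)]); ey=np.array([-ex[1],ex[0]])
    return m,ex,ey
E
python3 - <<'E'
from h import *
P=np.load('top0.npy'); m,ex,ey=fit(P)
X=P[...,:2]@ex; Y=P[...,:2]@ey; T=m
print('top x pct',np.percentile(X[T],[0,1,2,50,98,99,100]).round(4),'y',np.percentile(Y[T],[0,1,2,98,99,100]).round(4))
# per-row front edge vs y
for y0 in np.arange(Y[T].min()+.02,Y[T].max()-.02,.03):
    k=T&(abs(Y-y0)<.008); print(round(y0,3),X[k].min().round(4),X[k].max().round(4))
S=np.load('side0.npy')
for n,Q in(('top',P),('side',S)):
    X=Q[...,:2]@ex;Y=Q[...,:2]@ey
    h=(Q[...,2]>.163)&(Q[...,2]<.176)&(X<.674)&(X>.6)&(abs(Y+.14)<.3)
    h&=(abs(Y-(.6869*ey[0]-.1416*ey[1]))<.1)
    print(n,h.sum(),'x',np.percentile(X[h],[0,5,50,95,100]).round(4),'y',np.percentile(Y[h],[0,3,50,97,100]).round(4),'z',np.percentile(Q[...,2][h],[5,50,95]).round(4))
    a=np.polyfit(Y[h],X[h],1); print('tilt deg',np.degrees(np.arctan(a[0])))
E
```

```text
top x pct [0.7093 0.712  0.7146 0.8515 1.0041 1.0073 1.0124] y [-0.1051 -0.1018 -0.0993  0.1409  0.1434  0.1459]
-0.085 0.7096 1.0119
-0.055 0.7107 1.0122
-0.025 0.7107 1.0113
0.005 0.7101 1.0113
0.035 0.7097 1.0109
0.065 0.7104 1.0113
0.095 0.7099 1.0123
0.125 0.7103 1.0121
top 279 x [0.6536 0.6545 0.6587 0.6683 0.6737] y [-0.0423 -0.0384  0.0204  0.081   0.085 ] z [0.1655 0.1693 0.1723]
tilt deg -0.21192935595491652
side 204 x [0.653  0.6541 0.6579 0.67   0.6738] y [-0.0427 -0.0383  0.0254  0.082   0.0835] z [0.1657 0.1702 0.1732]
tilt deg -0.07341621712023123
```

```bash
cat >> h.py <<'E'
from scipy.spatial.transform import Rotation as Ro
def go(*wps):
    """each wp = (x,y,zgrasp,phi_deg) -> tool-frame shifts (mm), turn deg"""
    s=st(); R=Ro.from_quat(s['tool_rot']).as_matrix(); p=np.array(s['tcp_pos'])
    ph=np.degrees(np.arctan2(R[1,0],R[0,0])); print('phi',ph.round(2))
    for x,y,z,f in wps:
        d=R.T@(np.array([x,y,z+.155])-p)*1000
        print(np.round(d,1).tolist(), 'turn',round((ph-f+180)%360-180,2),'dist',np.linalg.norm(d).round())
E
python3 -c "
from h import *
go((.5,-.25,.25,77),(.4605,.1984,.16,140))"
```

```text
t 0.1 tcp [ 0.1569 -0.6047  0.4038] rot [ 0.992   0.1266  0.     -0.001 ] F [-0.58 -0.41 -0.03] gap 1.004 q [-1.5   0.53  1.43 -0.    1.18 -0.18]
phi 14.54
[421.1, -257.1, -0.5] turn -62.46 dist 493.0
[495.5, -700.9, 90.4] turn -125.46 dist 863.0
```

servo_tool:
  rows:
    - [[421,-257,0],-62,0.7]
    - [[421,-257,0],-62,0.7]
    - [[421,-257,0],-62,0.7]
    - [[421,-257,0],-62,0.7]
    - [[421,-257,0],-62,0.7]
    - [[421,-257,0],-62,0.7]
    - [[421,-257,0],-62,0.7]
    - [[421,-257,0],-62,0.7]
  force: 40

```text
t: 0.9
tcp_pos: [0.436, -0.3156, 0.4043]
tool_rot: [0.784, 0.621, 0.001, -0.001]
force: [0.3, -0.9, 0.5]
finger_gap: 0.847
```

```bash
python3 -c "
from h import *
go((.4605,.1984,.15,140),(.4605,.1984,.04,140))"
```

```text
t 0.9 tcp [ 0.436  -0.3156  0.4043] rot [ 7.841e-01  6.206e-01  5.000e-04 -1.100e-03] F [ 0.29 -0.89  0.52] gap 0.847 q [-0.83  0.41  1.65  0.    1.08 -0.6 ]
phi 76.72
[505.7, -94.1, 100.5] turn -63.28 dist 524.0
[505.4, -94.0, 210.5] turn -63.28 dist 556.0
```

servo_tool:
  rows:
    - [[506,-94,100],-63.3,0.7]
    - [[506,-94,100],-63.3,0.7]
    - [[506,-94,100],-63.3,0.7]
    - [[506,-94,100],-63.3,0.7]
    - [[506,-94,100],-63.3,0.7]
    - [[506,-94,100],-63.3,0.7]
    - [[506,-94,100],-63.3,0.7]
    - [[506,-94,100],-63.3,0.7]

```text
t: 1.7
tcp_pos: [0.4543, 0.0769, 0.3288]
tool_rot: [0.34, 0.94, 0.001, -0.001]
force: [-0.4, -1.2, 0.1]
finger_gap: 0.845
```

```bash
python3 -c "
from h import *
go((.4605,.1984,.15,140),(.4605,.1984,.10,140),(.4605,.1984,.04,140))"
```

```text
t 1.7 tcp [0.4543 0.0769 0.3288] rot [ 3.402e-01  9.404e-01  1.000e-03 -6.000e-04] F [-0.4  -1.18  0.14] gap 0.845 q [-0.08  0.43  1.91  0.    0.8  -0.96]
phi 140.22
[72.9, 97.3, 24.1] turn 0.22 dist 124.0
[72.8, 97.3, 74.1] turn 0.22 dist 142.0
[72.7, 97.2, 134.1] turn 0.22 dist 181.0
```

servo_tool:
  rows:
    - [[73,97,24],0,0.7]
    - [[73,97,24],0,0.7]
    - [[73,97,24],0,0.7]
    - [[73,97,24],0,0.7]
    - [[73,97,74],0,0.7]
    - [[73,97,105],0,0.7]
    - [[73,97,134],0,0.7]
    - [[73,97,134],0,0.7]

```text
t: 2.5
tcp_pos: [0.4591, 0.1971, 0.1922]
tool_rot: [0.341, 0.94, -0.001, -0.004]
force: [-0.8, -0.3, 0.2]
finger_gap: 0.854
```

servo_tool:
  rows:
    - [[0,0,0],0,-0.2]
    - [[0,0,0],0,-0.5]
    - [[0,0,0],0,-0.5]
    - [[0,0,0],0,-0.5]
    - [[0,0,-20],0,-0.5]
    - [[0,0,-40],0,-0.5]
    - [[0,0,-40],0,-0.5]
    - [[0,0,-40],0,-0.5]

```text
t: 3.3
tcp_pos: [0.4593, 0.1971, 0.2325]
tool_rot: [0.341, 0.94, -0.001, -0.003]
force: [-0.7, -0.7, -5.3]
finger_gap: 0.65
```

```bash
python3 -c "
from h import *
st()"
```

```text
t 3.3 tcp [0.4593 0.1971 0.2325] rot [ 3.407e-01  9.402e-01 -8.000e-04 -3.500e-03] F [-0.73 -0.75 -5.29] gap 0.65 q [ 0.18  0.65  1.88  0.    0.62 -0.7 ]
```

servo_tool:
  rows:
    - [[0,0,0],0,-0.5]
    - [[0,0,0],0,-0.5]
    - [[0,0,0],0,-0.5]

```text
t: 3.6
tcp_pos: [0.4591, 0.1971, 0.2318]
tool_rot: [0.341, 0.94, -0.001, -0.004]
force: [0.2, 0.3, -6.0]
finger_gap: 0.657
```

servo_tool:
  rows:
    - [[0,0,20],0,-0.5]
    - [[0,0,35],0,-0.5]
    - [[0,0,39],0,-0.5]
    - [[0,0,40],0,-0.5]
    - [[0,0,40],0,-0.5]
    - [[0,0,40],0,0.3]
    - [[0,0,40],0,0.7]
    - [[0,0,40],0,0.7]

```text
t: 4.4
tcp_pos: [0.4593, 0.1972, 0.1922]
tool_rot: [0.341, 0.94, -0.001, -0.003]
force: [-0.2, 0.2, 0.5]
finger_gap: 0.85
```

servo_tool:
  rows:
    - [[0,0,0],0,0.7]
    - [[0,0,-20],0,0.7]
    - [[0,0,-60],0,0.7]
    - [[0,0,-110],0,0.7]
    - [[0,0,-160],0,0.7]
    - [[0,0,-200],0,0.7]
    - [[0,0,-200],0,0.7]

```text
t: 5.1
tcp_pos: [0.4623, 0.1975, 0.398]
tool_rot: [0.341, 0.94, 0.003, 0.003]
force: [0.4, 0.7, 0.1]
finger_gap: 0.847
```

```bash
python3 -c "
from h import *
go((.6457,-.1312,.255,76.7),(.6457,-.1312,.165,76.7))
P=cloud(snap('top','top1')); u,v=242,270
R=P[v-25:v+25,u-25:u+25].reshape(-1,3); T=R[(R[:,2]>0.055)&(R[:,2]<0.07)]
print(cv2.minEnclosingCircle(T[:,:2].astype(np.float32)),len(T))"
```

```text
t 5.1 tcp [0.4623 0.1975 0.398 ] rot [0.3405 0.9402 0.0028 0.0026] F [0.45 0.74 0.13] gap 0.847 q [ 0.18  0.37  1.74  0.    1.02 -0.7 ]
phi 140.18
[-351.3, -134.9, -11.9] turn 63.48 dist 377.0
[-351.1, -135.6, 78.1] turn 63.48 dist 384.0
((0.0, 0.0), 0.0) 0
```

servo_tool:
  rows:
    - [[-351,-135,-12],63.5,-0.05]
    - [[-351,-135,-12],63.5,-0.05]
    - [[-351,-135,-12],63.5,-0.05]
    - [[-351,-135,-12],63.5,-0.05]
    - [[-351,-135,-12],63.5,-0.05]
    - [[-351,-135,-12],63.5,-0.05]
    - [[-351,-135,-12],63.5,-0.05]
    - [[-351,-135,-12],63.5,-0.05]

```text
t: 5.95
tcp_pos: [0.6456, -0.1353, 0.4043]
tool_rot: [0.787, 0.618, 0.001, -0.001]
force: [-0.6, 1.0, 0.5]
finger_gap: 0.472
```

servo_tool:
  rows:
    - [[0,0,0],0,-0.05]
    - [[0,0,0],0,-0.05]

```text
t: 6.15
tcp_pos: [0.6451, -0.1358, 0.4015]
tool_rot: [0.787, 0.617, -0.001, -0.003]
force: [0.5, 0.9, 0.2]
finger_gap: 0.473
```

```bash
python3 -c "
from h import *
go((.6457,-.1312,.255,76.7),(.6457,-.1312,.165,76.7))
"
```

```text
t 6.15 tcp [ 0.6451 -0.1358  0.4015] rot [ 7.868e-01  6.172e-01 -7.000e-04 -3.300e-03] F [0.51 0.95 0.24] gap 0.473 q [-0.38  0.58  1.34  0.    1.23 -0.14]
phi 76.23
[4.7, -0.6, -8.5] turn -0.47 dist 10.0
[4.4, -0.0, 81.5] turn -0.47 dist 82.0
```

servo_tool:
  rows:
    - [[5,0,20],-0.5,-0.05]
    - [[5,0,40],-0.5,-0.05]
    - [[5,0,55],-0.5,-0.05]
    - [[5,0,70],-0.5,-0.05]
    - [[5,0,81],-0.5,-0.05]
    - [[5,0,81],-0.5,-0.05]

```text
t: 6.75
tcp_pos: [0.6448, -0.1298, 0.3186]
tool_rot: [0.784, 0.621, -0.002, -0.006]
force: [-3.8, 1.8, -0.4]
finger_gap: 0.477
```

servo_tool:
  rows:
    - [[0,0,0],0,-0.4]
    - [[0,0,0],0,-0.7]
    - [[0,0,0],0,-1]
    - [[0,0,0],0,-1]
    - [[0,0,0],0,-1]

```text
t: 7.25
tcp_pos: [0.6457, -0.1301, 0.3194]
tool_rot: [0.784, 0.621, -0.001, -0.004]
force: [3.2, -0.1, 0.7]
finger_gap: 0.099
```

```bash
python3 -c "
from h import *
s=go((.6457,-.1312,.255,76.7),(.6457,-.1312,.165,76.7))
snap('side','side1')
"
```

```text
t 7.25 tcp [ 0.6457 -0.1301  0.3194] rot [ 0.784   0.6208 -0.0008 -0.004 ] F [ 3.2  -0.13  0.74] gap 0.099 q [-0.37  0.67  1.41  0.    1.06 -0.14]
phi 76.75
[-0.8, -0.5, -90.6] turn 0.05 dist 91.0
[-1.1, 0.2, -0.6] turn 0.05 dist 1.0
```

View pics/side1.png

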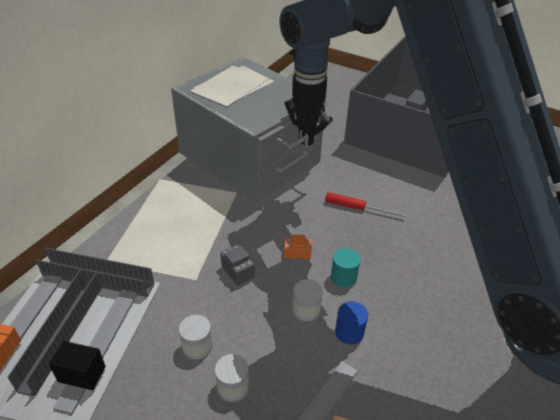

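Gripped the bar (gap 0.099, about 8 mm). Tin c is upright at (307,300). Pulling next.

servo_tool:
  rows:
    - [[0,-15,0],0,-1]
    - [[0,-40,0],0,-1]
    - [[0,-65,0],0,-1]
    - [[0,-90,0],0,-1]
    - [[0,-115,0],0,-1]
    - [[0,-135,0],0,-1]
    - [[0,-147,0],0,-1]
    - [[0,-155,0],0,-1]
  force: 60

```text
t: 8.1
tcp_pos: [0.4937, -0.0943, 0.3195]
tool_rot: [0.784, 0.621, -0.002, -0.005]
force: [4.8, -1.0, -16.4]
finger_gap: 0.09
```

servo_tool:
  rows:
    - [[0,-3,0],0,-1]
    - [[0,-6,0],0,-1]
    - [[0,-8,0],0,-1]
    - [[0,-9,0],0,-1]

```text
t: 8.5
tcp_pos: [0.4876, -0.0929, 0.3196]
tool_rot: [0.784, 0.62, 0.001, -0.002]
force: [12.7, 0.4, -19.3]
finger_gap: 0.093
```

```bash
python3 -c "
from h import *
s=st(); ex=np.array([np.cos(YAW),np.sin(YAW)]); ey=np.array([-ex[1],ex[0]])
p=np.array(s['tcp_pos'][:2]); print('u',p@ex,'v',p@ey,'Fu',np.array(s['force'])[:2]@ex)
"
```

```text
t 8.5 tcp [ 0.4876 -0.0929  0.3196] rot [ 0.7844  0.6203  0.0012 -0.0019] F [ 12.71   0.42 -19.29] gap 0.093 q [-0.41  0.49  1.83  0.01  0.82 -0.19]
u 0.4958813544641037 v 0.021855033516101255 Fu 12.27416431105671
```

At the predicted stop, with the force rising. Releasing and going to tin c.

servo_tool:
  rows:
    - [[0,2,0],0,-0.5]
    - [[0,2,0],0,-0.15]
    - [[0,2,0],0,-0.15]
    - [[0,2,-15],0,-0.15]
    - [[0,2,-50],0,-0.15]
    - [[0,2,-90],0,-0.15]
    - [[0,2,-90],0,0.7]
  force: 40

```text
t: 9.2
tcp_pos: [0.4906, -0.0942, 0.4149]
tool_rot: [0.784, 0.62, 0.004, 0.003]
force: [0.6, -0.2, 0.3]
finger_gap: 0.581
```

```bash
python3 -c "
from h import *
go((.4605,.1984,.20,140),(.4605,.1984,.04,140))
P=cloud(snap('top','top2')); u,v=242,270
R=P[v-25:v+25,u-25:u+25].reshape(-1,3); T=R[(R[:,2]>0.055)&(R[:,2]<0.07)]
if len(T):print(cv2.minEnclosingCircle(T[:,:2].astype(np.float32)),len(T))
"
```

```text
t 9.2 tcp [ 0.4906 -0.0942  0.4149] rot [0.7843 0.6204 0.0037 0.0029] F [ 0.58 -0.17  0.29] gap 0.581 q [-0.41  0.34  1.73  0.    1.06 -0.18]
phi 76.69
[277.7, -97.2, 59.6] turn -63.31 dist 300.0
[277.3, -98.7, 219.6] turn -63.31 dist 367.0
((0.4585312604904175, 0.19829152524471283), 0.028827514499425888) 443
```

View pics/top2.png

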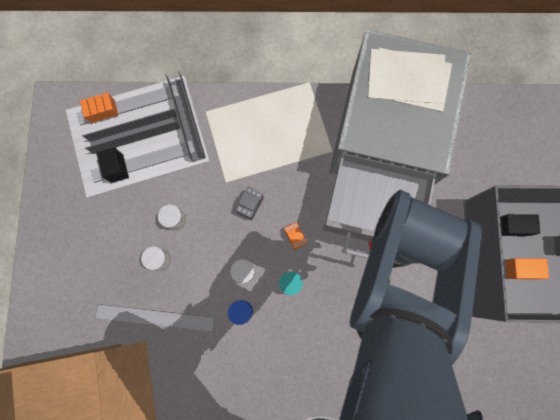

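The drawer is open, with its compartment around (375,200). Tin c is upright at (242,270), which is (0.4585, 0.198) in the world.

servo_tool:
  rows:
    - [[277,-97,40],-63.3,0.7]
    - [[277,-97,40],-63.3,0.7]
    - [[277,-97,40],-63.3,0.7]
    - [[277,-97,40],-63.3,0.7]
    - [[277,-97,40],-63.3,0.7]
    - [[277,-97,40],-63.3,0.7]
    - [[277,-97,40],-63.3,0.7]
    - [[277,-97,40],-63.3,0.7]

```text
t: 10.05
tcp_pos: [0.4579, 0.1997, 0.3716]
tool_rot: [0.338, 0.941, 0.001, 0.001]
force: [0.5, -0.5, 0.0]
finger_gap: 0.85
```

servo_tool:
  rows:
    - [[0,0,0],0,0.7]

```text
t: 10.15
tcp_pos: [0.457, 0.2001, 0.3707]
tool_rot: [0.338, 0.941, -0.0, -0.001]
force: [-0.7, -0.5, 0.7]
finger_gap: 0.849
```

```bash
python3 -c "
from h import *
go((.4588,.1983,.10,140),(.4588,.1983,.040,140))
"
```

```text
t 10.15 tcp [0.457  0.2001 0.3707] rot [ 3.378e-01  9.412e-01 -2.000e-04 -7.000e-04] F [-0.73 -0.53  0.71] gap 0.849 q [ 0.19  0.41  1.78  0.    0.95 -0.69]
phi 140.51
[-2.6, -0.2, 115.7] turn 0.51 dist 116.0
[-2.7, -0.1, 175.7] turn 0.51 dist 176.0
```

servo_tool:
  rows:
    - [[-3,0,45],0,0.7]
    - [[-3,0,90],0,0.7]
    - [[-3,0,125],0,0.7]
    - [[-3,0,155],0,0.7]
    - [[-3,0,174],0,0.7]
    - [[-3,0,174],0,0.2]
    - [[-3,0,174],0,-0.5]
    - [[-3,0,174],0,-0.5]

```text
t: 10.95
tcp_pos: [0.4591, 0.198, 0.1971]
tool_rot: [0.338, 0.941, -0.0, -0.0]
force: [-0.4, 0.9, -5.6]
finger_gap: 0.656
```

servo_tool:
  rows:
    - [[0,0,0],0,-0.5]
    - [[0,0,0],0,-0.5]
    - [[0,0,-20],0,-0.5]
    - [[0,0,-60],0,-0.5]
    - [[0,0,-100],0,-0.5]
    - [[0,0,-140],0,-0.5]
    - [[0,0,-180],0,-0.5]
    - [[0,0,-200],0,-0.5]

```text
t: 11.75
tcp_pos: [0.4592, 0.1982, 0.401]
tool_rot: [0.338, 0.941, 0.002, 0.002]
force: [0.4, -0.4, -5.2]
finger_gap: 0.656
```

```bash
python3 -c "
from h import *
ex=np.array([np.cos(YAW),np.sin(YAW)]); ey=np.array([-ex[1],ex[0]])
h=.4959*ex+.021*ey; f=(.4959+.137)*ex+.021*ey; print(h,f)
go((*f,.25,76.7),(*f,.148,76.7))
"
```

```text
[ 0.4874141  -0.09372998] [ 0.6207341  -0.12527006]
t 11.75 tcp [0.4592 0.1982 0.401 ] rot [0.3381 0.9411 0.0015 0.0023] F [ 0.4  -0.39 -5.22] gap 0.656 q [ 0.18  0.36  1.75  0.    1.03 -0.7 ]
phi 140.48
[-330.4, -146.7, -3.5] turn 63.78 dist 362.0
[-330.1, -147.1, 98.5] turn 63.78 dist 375.0
```

Still feels full (-5.2 N). Carrying it higher, over the drawer.

servo_tool:
  rows:
    - [[-20,-9,-30],4,-0.5]
    - [[-60,-27,-43],12,-0.5]
    - [[-100,-45,-43],20,-0.5]
    - [[-140,-62,-43],28,-0.5]
    - [[-180,-80,-43],36,-0.5]
    - [[-220,-98,-43],44,-0.5]
    - [[-260,-116,-43],52,-0.5]
    - [[-290,-129,-43],58,-0.5]

```text
t: 12.55
tcp_pos: [0.6006, -0.0884, 0.4442]
tool_rot: [0.754, 0.657, 0.002, 0.001]
force: [0.1, 0.1, -4.5]
finger_gap: 0.656
```

```bash
python3 -c "
from h import *
go((.6207,-.1253,.25,76.7),(.6207,-.1253,.150,76.7))
"
```

```text
t 12.55 tcp [ 0.6006 -0.0884  0.4442] rot [0.7541 0.6568 0.0021 0.0014] F [ 0.13  0.1  -4.52] gap 0.656 q [-0.33  0.46  1.44  0.    1.24 -0.19]
phi 82.11
[-33.9, 24.8, 39.3] turn 5.41 dist 57.0
[-34.0, 24.3, 139.3] turn 5.41 dist 145.0
```

Next, level off above the floor, then check before setting the tin down.

servo_tool:
  rows:
    - [[-20,15,0],3,-0.5]
    - [[-34,25,10],5.4,-0.5]
    - [[-34,25,40],5.4,-0.5]
    - [[-34,25,70],5.4,-0.5]
    - [[-34,25,100],5.4,-0.5]
    - [[-34,25,115],5.4,-0.5]
    - [[-34,25,122],5.4,-0.5]
    - [[-34,25,122],5.4,-0.5]

```text
t: 13.35
tcp_pos: [0.6207, -0.1247, 0.3208]
tool_rot: [0.784, 0.621, 0.001, -0.0]
force: [0.6, -0.1, -5.3]
finger_gap: 0.65
```

```bash
python3 -c "
from h import *
go((.6207,-.1253,.150,76.7))
snap('side','side2')
"
```

```text
t 13.35 tcp [ 0.6207 -0.1247  0.3208] rot [ 7.841e-01  6.207e-01  1.400e-03 -3.000e-04] F [ 0.63 -0.1  -5.26] gap 0.65 q [-0.38  0.64  1.49  0.    1.02 -0.15]
phi 76.73
[-0.6, 0.1, 15.8] turn 0.03 dist 16.0
```

View pics/side2.png

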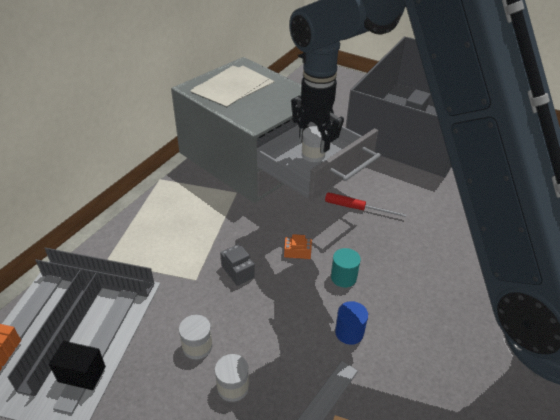

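The tin is upright in the jaws at about (313,143), above the front compartment. Lowering about 14 mm and watching the force.

servo_tool:
  rows:
    - [[0,0,6],0,-0.5]
    - [[0,0,11],0,-0.5]
    - [[0,0,14],0,-0.5]
    - [[0,0,14],0,-0.5]

```text
t: 13.8
tcp_pos: [0.6211, -0.1249, 0.3078]
tool_rot: [0.784, 0.621, 0.002, 0.001]
force: [0.6, 0.3, -4.7]
finger_gap: 0.653
```

servo_tool:
  rows:
    - [[0,0,1],0,-0.5]
    - [[0,0,2],0,-0.5]

```text
t: 14.0
tcp_pos: [0.6212, -0.1249, 0.3059]
tool_rot: [0.784, 0.621, 0.002, 0.001]
force: [0.2, 0.3, -4.8]
finger_gap: 0.655
```

servo_tool:
  rows:
    - [[0,0,1],0,-0.5]
    - [[0,0,2],0,-0.5]

```text
t: 14.2
tcp_pos: [0.6213, -0.1249, 0.304]
tool_rot: [0.784, 0.621, 0.002, 0.001]
force: [0.2, 0.0, -5.1]
finger_gap: 0.653
```

servo_tool:
  rows:
    - [[0,0,1],0,-0.5]
    - [[0,0,1.5],0,-0.5]

```text
t: 14.4
tcp_pos: [0.6213, -0.125, 0.3031]
tool_rot: [0.784, 0.621, 0.002, 0.001]
force: [-1.5, -0.1, 1.0]
finger_gap: 0.65
```

Touched down (the force went from -5 to +1 N). Release and rise.

servo_tool:
  rows:
    - [[0,0,0.5],0,-0.5]
    - [[0,0,0.5],0,0.3]
    - [[0,0,0.5],0,0.6]
    - [[0,0,0.5],0,0.7]
    - [[0,0,-15],0,0.7]
    - [[0,0,-50],0,0.7]
    - [[0,0,-95],0,0.7]
    - [[0,0,-110],0,0.7]

```text
t: 15.2
tcp_pos: [0.6222, -0.1256, 0.4186]
tool_rot: [0.784, 0.621, 0.005, 0.005]
force: [-0.5, -1.3, -0.4]
finger_gap: 0.847
```

```bash
python3 -c "
from h import *
go((.4874,-.0937,.26,76.7),(.4874,-.0937,.162,76.7))
snap('side','side3')
"
```

```text
t 15.2 tcp [ 0.6222 -0.1256  0.4186] rot [0.784  0.6207 0.0047 0.0055] F [-0.51 -1.27 -0.4 ] gap 0.847 q [-0.38  0.52  1.4   0.    1.21 -0.14]
phi 76.73
[0.1, -138.5, 1.6] turn 0.03 dist 139.0
[0.0, -140.0, 99.6] turn 0.03 dist 172.0
```

View pics/side3.png

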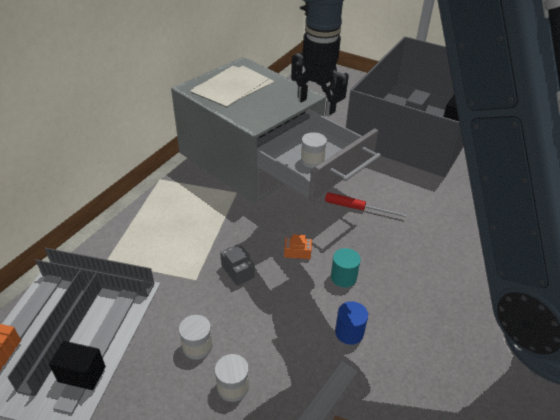

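The tin stands upright in the front compartment at (313,148). Regripping the handle.

servo_tool:
  rows:
    - [[0,-40,0],0,-0.05]
    - [[0,-80,0],0,-0.05]
    - [[0,-120,0],0,-0.05]
    - [[0,-138,0],0,-0.05]
    - [[0,-138,0],0,-0.05]
    - [[0,-138,0],0,-0.05]

```text
t: 15.85
tcp_pos: [0.4886, -0.0942, 0.4176]
tool_rot: [0.784, 0.621, 0.006, 0.007]
force: [-0.1, -0.2, 0.8]
finger_gap: 0.471
```

```bash
python3 -c "
from h import *
go((.4874,-.0937,.26,76.7),(.4874,-.0937,.164,76.7))
"
```

```text
t 15.85 tcp [ 0.4886 -0.0942  0.4176] rot [0.7841 0.6206 0.0057 0.0073] F [-0.06 -0.24  0.77] gap 0.471 q [-0.42  0.34  1.74  0.    1.05 -0.19]
phi 76.73
[0.2, -1.4, 2.6] turn 0.03 dist 3.0
[0.2, -3.2, 98.6] turn 0.03 dist 99.0
```

servo_tool:
  rows:
    - [[0,-3,20],0,-0.05]
    - [[0,-3,45],0,-0.05]
    - [[0,-3,65],0,-0.05]
    - [[0,-3,83],0,-0.05]
    - [[0,-3,98],0,-0.05]
    - [[0,-3,98],0,-0.05]

```text
t: 16.45
tcp_pos: [0.4909, -0.0951, 0.3202]
tool_rot: [0.784, 0.62, 0.008, 0.011]
force: [0.5, 0.5, 2.8]
finger_gap: 0.476
```

servo_tool:
  rows:
    - [[0,0,0],0,-0.3]
    - [[0,0,0],0,-0.6]
    - [[0,0,0],0,-1]
    - [[0,0,0],0,-1]
    - [[0,0,0],0,-1]

```text
t: 16.95
tcp_pos: [0.4904, -0.0951, 0.3197]
tool_rot: [0.784, 0.621, 0.007, 0.01]
force: [-2.9, -0.6, -1.2]
finger_gap: 0.097
```

```bash
python3 -c "
from h import *
go((.4874,-.0937,.164,76.7),(.4874+.1654,-.0937-.0391,.164,76.7))
"
```

```text
t 16.95 tcp [ 0.4904 -0.0951  0.3197] rot [0.7841 0.6205 0.0073 0.0097] F [-2.87 -0.56 -1.24] gap 0.097 q [-0.42  0.49  1.83  0.01  0.8  -0.19]
phi 76.72
[0.6, -3.3, 0.6] turn 0.02 dist 3.0
[0.6, 166.6, 4.7] turn 0.02 dist 167.0
```

servo_tool:
  rows:
    - [[0,6,0],0,-1]
    - [[0,18,0.4],0,-1]
    - [[0,32,0.8],0,-1]
    - [[0,46,1.1],0,-1]
    - [[0,60,1.5],0,-1]
    - [[0,74,1.8],0,-1]
    - [[0,88,2.2],0,-1]
    - [[0,102,2.5],0,-1]
  force: 60

```text
t: 17.75
tcp_pos: [0.5894, -0.1184, 0.3197]
tool_rot: [0.784, 0.621, 0.006, 0.008]
force: [-5.9, -0.4, 4.4]
finger_gap: 0.093
```

servo_tool:
  rows:
    - [[0,14,0.3],0,-1]
    - [[0,28,0.7],0,-1]
    - [[0,40,1],0,-1]
    - [[0,50,1.2],0,-1]
    - [[0,57,1.4],0,-1]
    - [[0,62,1.5],0,-1]
    - [[0,66,1.6],0,-1]
    - [[0,68,1.6],0,-1]

```text
t: 18.55
tcp_pos: [0.6521, -0.1332, 0.3197]
tool_rot: [0.784, 0.621, 0.001, 0.002]
force: [-20.3, 2.1, 16.3]
finger_gap: 0.091
```

```bash
python3 -c "
from h import *
go((.6529,-.1328,.164,76.7))
"
```

```text
t 18.55 tcp [ 0.6521 -0.1332  0.3197] rot [0.7837 0.6211 0.0012 0.0022] F [-20.28   2.14  16.27] gap 0.091 q [-0.37  0.68  1.4  -0.    1.06 -0.14]
phi 76.79
[0.5, 0.7, 0.7] turn 0.09 dist 1.0
```

servo_tool:
  rows:
    - [[0,1,0],0,-1]
    - [[0,2,0],0,-1]
    - [[0,2,0],0,-1]

```text
t: 18.85
tcp_pos: [0.6528, -0.1333, 0.3197]
tool_rot: [0.784, 0.621, -0.0, 0.0]
force: [-8.9, -0.2, 7.3]
finger_gap: 0.092
```

servo_tool:
  rows:
    - [[0,0,0],0,-0.7]
    - [[0,0,0],0,-0.2]
    - [[0,0,0],0,-0.15]
    - [[0,0,-15],0,-0.15]
    - [[0,0,-50],0,-0.15]
    - [[0,0,-100],0,-0.15]
    - [[0,-50,-130],0,-0.15]
    - [[0,-100,-130],0,-0.15]

```text
t: 19.65
tcp_pos: [0.5648, -0.113, 0.454]
tool_rot: [0.784, 0.621, 0.004, 0.007]
force: [-0.3, -0.5, 0.8]
finger_gap: 0.424
```

```bash
python3 - <<'E'
from h import *
st()
S=cloud(snap('side','side4')); P=cloud(snap('top','top4'))
m,ex,ey=fit(P)
for n,Q in(('top',P),('side',S)):
    X=Q[...,:2]@ex;Y=Q[...,:2]@ey
    h=(Q[...,2]>.163)&(Q[...,2]<.176)&(X<.69)&(X>.6)&(abs(Y-.021)<.05)
    print(n,h.sum(),'x',np.percentile(X[h],[0,5,50,95,100]).round(4) if h.sum() else '')
for n,(u,v) in dict(a=(169,216),b=(153,258),blue=(239,312),teal=(290,283)).items():
    R=P[v-25:v+25,u-25:u+25].reshape(-1,3); T=R[(R[:,2]>0.055)&(R[:,2]<0.07)]
    if len(T): print(n,np.round(cv2.minEnclosingCircle(T[:,:2].astype(np.float32))[0],4),len(T))
E
```

```text
t 19.65 tcp [ 0.5648 -0.113   0.454 ] rot [0.7836 0.6212 0.0038 0.0069] F [-0.31 -0.47  0.77] gap 0.424 q [-0.39  0.4   1.5  -0.    1.22 -0.16]
top 109 x [0.661  0.6613 0.6651 0.6701 0.6708]
side 138 x [0.6592 0.6611 0.6645 0.6705 0.6719]
a [0.5939 0.3841] 420
b [0.4885 0.4183] 447
blue [0.3594 0.2024] 465
teal [0.4309 0.0798] 443
```

View pics/side4.png

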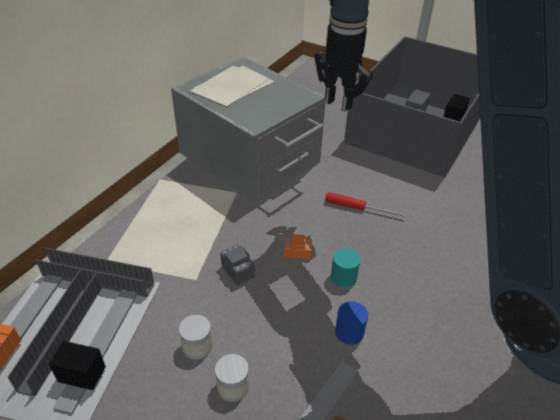

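The handle is within about 1 mm of its shut position. I'll confirm with a gentle push on the bar, fingers closed.

servo_tool:
  rows:
    - [[0,40,0],0,-1]
    - [[0,40,40],0,-1]
    - [[0,40,85],0,-1]
    - [[0,40,125],0,-1]
    - [[0,40,135],0,-1]
    - [[0,50,135],0,-1]
    - [[0,60,135],0,-1]
    - [[0,60,135],0,-1]

```text
t: 20.55
tcp_pos: [0.6172, -0.1237, 0.3161]
tool_rot: [0.784, 0.621, 0.0, 0.001]
force: [0.1, 1.0, -0.2]
finger_gap: -0.003
```

servo_tool:
  rows:
    - [[0,2,0],0,-1]
    - [[0,5,0],0,-1]
    - [[0,7,0],0,-1]
    - [[0,9,0],0,-1]

```text
t: 20.95
tcp_pos: [0.626, -0.1257, 0.3166]
tool_rot: [0.784, 0.621, 0.0, 0.001]
force: [-0.6, -0.6, 0.3]
finger_gap: -0.004
```

servo_tool:
  rows:
    - [[0,3,0],0,-1]
    - [[0,6,0],0,-1]
    - [[0,8,0],0,-1]
    - [[0,9,0],0,-1]

```text
t: 21.35
tcp_pos: [0.6347, -0.1278, 0.3164]
tool_rot: [0.784, 0.621, -0.0, 0.0]
force: [-3.0, 0.0, 1.6]
finger_gap: 0.001
```

servo_tool:
  rows:
    - [[0,1,0],0,-1]
    - [[0,2,0],0,-1]

```text
t: 21.55
tcp_pos: [0.6355, -0.128, 0.3163]
tool_rot: [0.783, 0.621, -0.002, -0.002]
force: [-6.5, 1.7, 4.6]
finger_gap: 0.003
```

servo_tool:
  rows:
    - [[0,1,0],0,-1]
    - [[0,2,0],0,-1]

```text
t: 21.75
tcp_pos: [0.6363, -0.1282, 0.3163]
tool_rot: [0.783, 0.622, -0.003, -0.004]
force: [-7.6, 0.4, 5.9]
finger_gap: -0.002
```

servo_tool:
  rows:
    - [[0,2,0],0,-1]
    - [[0,4,0],0,-1]

```text
t: 21.95
tcp_pos: [0.6379, -0.1284, 0.3163]
tool_rot: [0.783, 0.622, -0.006, -0.007]
force: [-13.8, 1.3, 10.8]
finger_gap: -0.002
```

servo_tool:
  rows:
    - [[0,2,0],0,-1]
    - [[0,4,0],0,-1]

```text
t: 22.15
tcp_pos: [0.6394, -0.1288, 0.3163]
tool_rot: [0.783, 0.622, -0.009, -0.011]
force: [-14.2, 2.0, 10.3]
finger_gap: 0.0
```

14 N, well above the 4 N friction, and the tip holds still while the tool flexes, so the drawer is shut. Backing off.

servo_tool:
  rows:
    - [[0,-15,0],0,-1]
    - [[0,-40,-10],0,-1]
    - [[0,-60,-50],0,-1]
    - [[0,-60,-100],0,-1]
    - [[0,-60,-130],0,-1]
    - [[0,-60,-130],0,-1]
    - [[0,-60,-130],0,-1]

```text
t: 22.85
tcp_pos: [0.585, -0.116, 0.4487]
tool_rot: [0.783, 0.622, -0.008, -0.01]
force: [-0.3, -0.3, -1.3]
finger_gap: -0.003
```

```bash
python3 - <<'E'
from h import *
st()
S=cloud(snap('side','side5')); P=cloud(snap('top','top5')); P0=np.load('top0.npy'); S0=np.load('side0.npy')
m,ex,ey=fit(P)
for n,Q in(('top',P),('side',S)):
    X=Q[...,:2]@ex;Y=Q[...,:2]@ey
    h=(Q[...,2]>.163)&(Q[...,2]<.176)&(X<.674)&(X>.6)&(abs(Y-.021)<.1)
    print(n,h.sum(),'x',np.percentile(X[h],[0,5,50,95]).round(4) if h.sum() else '')
I=cv2.imread('pics/side5.png').astype(int);I0=cv2.imread('pics/side0.png').astype(int)
for n,(u,v) in dict(contactor=(237,264),relay=(298,246),sd=(360,205),blue=(351,322),teal=(346,267)).items():
    a,b=S[v-20:v+20,u-30:u+30],S0[v-20:v+20,u-30:u+30]
    print(n,'median depth diff',np.nanmax(np.abs(a-b).max(-1)).round(4),np.nanpercentile(np.abs(a-b).max(-1),98).round(4))
print(sign_off())
E
```

```text
t 22.85 tcp [ 0.585  -0.116   0.4487] rot [ 0.783   0.6219 -0.0084 -0.0099] F [-0.27 -0.33 -1.27] gap -0.003 q [-0.38  0.45  1.45 -0.01  1.27 -0.15]
top 133 x [0.6608 0.6616 0.6654 0.6708]
side 186 x [0.6604 0.6613 0.6647 0.6713]
contactor median depth diff 0.0089 0.0054
relay median depth diff 0.008 0.0054
sd median depth diff 0.0095 0.0068
blue median depth diff 0.0077 0.005
teal median depth diff 0.0635 0.0055
the job is handed in; nothing more can be done
None
```

The job is handed in at about 23 s on the robot's clock, with every check I made in order; sign-off reports no verdict. The full tin is standing in the drawer's front compartment and the drawer is shut.

- **Finding the full tin:** I lifted tin_c first and felt about 5 to 6 N, where an empty tin would give about 1.2 N. I therefore didn't lift the other two.
- **Drawer and tin:** I pulled the drawer out to its stop and lowered the tin until it touched the floor, then released it. A picture taken before closing showed it upright in the front compartment. I couldn't see it once the drawer was shut.
- **Drawer shut:** The handle ended within about 1 mm of its computed shut position. During the first push the force fell from 20 to 9 N as the tool moved another 0.7 mm, which was unclear. I then pressed the bar with about 14 N and the fingertip did not move.
- **Everything else:** The empty tins measured within 1 mm of where they started, about 3 s before hand-in. The screwdriver, relay, contactor and both coloured look-alikes showed only noise-level change between the first and last side views. The one larger difference, at the teal tin, was a few edge pixels; its top measured unmoved about 3 s before hand-in.

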